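Wedge the short foot of a rocking gel tank

TASK

The clear gel tank rocks because its red front foot is too short: with the fingertips push the orange wedge along the bench, thin edge first, under the red foot until it is snug and holds the foot up, without jacking the tank out of level. Then press down firmly on the yellow cap above that foot to feel that it no longer rocks (if it does, push further and press again), and let go. Pick up or pinch nothing, do not shove the tank from its place, and leave the jug, tip box and white screw cap alone.

Things in the scene. Friction and masses are not known exactly. Their poses are not given: they have to be found in the camera images.
- tank: Loose clear gel tank, 0.9 kg. Tray 112 (x) x 204 (y), rim 78 mm high; end terminals to 107. Four grey ears in front and behind, to x = +-101, tops 30 high; a foot (radius 10) under each at x = +-80, y = +-82 mm. Origin: footprint centre at bench level; -x is the front. Stands level on three black feet; the red foot (-80, +82) hangs 5 to 9 mm up, unknown. A press of 2 to 4 N there rocks it.
- foot_tip (a point): Centre of the flat round underside (radius 10 mm) of the short red foot; 5 to 9 mm above the bench while the tank is level, different each time.
- cap_top (a point): Centre of the top of the yellow round cap (radius 13 mm, 6 mm high) on the ear right above the red foot; 36 mm above the bench when the tank is level. The tank's wall, 78 mm high, begins 24 mm behind it (tank +x).
- wedge: Loose orange wedge, 70 g, 80 (x) x 60 (y) mm. Origin: centre of underside. Thin edge at x = +40, 2 mm high; top rises evenly to 14 mm at x = -30; then an upright block 26 high with flat back at x = -40. Starts 90 to 125 mm in front of the red foot, thin edge roughly towards it. Slides with 0.5 N; snug under the foot it resists with 2 to 5 N, and 6 mm more lifts that corner 1 mm.
- slope: The wedge's sloping top face, fixed to the wedge, 60 mm wide, rising 12 mm over 70 mm. Origin: middle of the face, 5 mm ahead (+x) of the wedge's origin and 8 mm above the bench; x points down the slope to the thin edge, z square out of the face. When the rim of the red foot rests on it, foot_tip is 1.7 mm above this face.
- wedge_back (a point): Centre of the wedge's flat back face (60 wide, 26 high), 13 mm above the bench: where to push, along the wedge's +x.
- jug: Bystander: clear plastic jug, radius 42 mm, 120 mm high, with a handle. Origin: centre of its underside.
- tip_box: Bystander: white box with yellow lid, 85 x 120 mm, 56 mm high. Origin: centre of its underside.
- screw_cap: Bystander: white round screw cap, radius 21 mm, 16 mm high. Origin: centre of its underside.
Things that resemble listed ones, but are neither listed nor needed, are in the scene too. Leave any black look-alike of the wedge alone.

How it is judged:
By the outcome, as a careful person would: the job done as asked, in the order asked, and still so for the second after the job is handed in, with the robot touching nothing.
It also fails if it takes over 48 s, if anything falls off the work surface, if the arm or the gripper's body presses on something with over 40 N, if the wrist force passes 120 N, or if a joint passes its speed limit or range.

ROBOT

A 7-joint arm with a two-finger parallel gripper is mounted at the origin on the work surface. World frame = base frame: x ahead of the robot, y to its left, z up, the work surface at z = 0. Lengths are in mm, angles in degrees, forces in N, time in s.
With the tool pointing down it reaches from about 350 to 900 mm from the base axis. Payload 7.2 kg.
Tool frame: the origin (TCP) lies at the very end of the fingers, on their centre line; the grasp point (between the pads) lies 19 mm behind it (ctrl.pinch_z is the distance from the TCP to the grasp point, in mm); z points along the fingers, y is the direction in which the jaws open and shut (so a half turn about z gives the same grasp; the last joint's range is limited). The gripper opens to 85 mm and grips with 20 to 120 N. Pads are 22 mm wide; open, the fingers measure 114 mm over their backs; the gripper's body (76 mm by 85 mm) begins 54 mm behind the grasp point. The pads swing forward as they close: fully open they stand 13 mm farther back than shut.
Start: joints at [69.431, 23.554, -0.728, 91.456, 0.321, 64.991, -4.71], TCP at [179.187, -598.766, 231.297] pointing down, gripper open.
Joint ranges: [-169.25, 169.25], [-16.82, 113.86], [-84.01, 82.57], [7.8, 145.47], [-59.2, 239.2], [7.22, 106.19], [-163.78, 163.78]. Speed limits (degrees/s): [136.94, 136.94, 172.46, 172.46, 180, 180, 180].

INTERFACE

Orientations are given as [roll, pitch, yaw] about the fixed x, y, z axes, in that order (R = Rz(yaw) Ry(pitch) Rx(roll)).
In Python, from cell import ctrl, camera, calibration, spot_in, regions_of gives the robot as it stands.
- The arm moves only by the tool apply_moves, never from a script. Its argument "increments" is a list of rows, each an object with "delta_pos": the shift along the tool's x, y, z in mm, a list of three; "roll": the turn about the tool's z in rad; "gripper": the finger opening in mm, from 0 to 85.4. In form: [{"delta_pos": [x, y, z], "roll": roll, "gripper": gripper}, ...]. A call has 1 to 12 rows; each row is the pose to reach, as a shift and turn from the pose commanded when the call began, along the tool's axes at that moment; what a row does not reach only later rows make up. A row lasts 1/8 s, in which the tool goes at most 62.5 mm and 10.7 degrees, less where a joint would pass 70% of its speed; a pose out of reach is approached as far as the arm can. A call with a gripper value outside its range is refused whole. The fingers move at their own pace and stop on an object; "newtons" is the grip in N (left out, the last holds). Time passes only in rows, so rows that repeat a pose let the fingers close. It gives the time, the measured TCP pose, the force and the opening at its end, in the units of the state.
- ctrl.observe(): the state, without advancing time (a new reading comes with each control period).
- camera(name): name is "scene" or "top"; returns the picture (384x512x3 uint8, red, green, blue); there is no depth.
- calibration(name): a dict with "fovy" (degrees; the focal length in pixels is half the picture's height over the tangent of half this angle, whatever the lens; pixels are square), "cx", "cy" (the principal point, pixels), "xyz" and "rotation" of the camera in the world. Camera axes: x right, y up, looking along -z (the intrinsics and any distortion apply to the point x, -y, -z); pixel columns grow to the right and rows downward; lengths in mm; the calibration is good to about 2 mm. A picture is of the moment at which its call begins. calibration takes no time and is no camera call.
- ctrl.hand_in(): hands the job in, once; it reports no verdict.
Trained networks look in the newest picture that a camera, given by its name, has taken for a name from the list of things; names that differ only in an ending like _2 or _b are one class to them, and where a whole thing is asked for, a point or a joint stands for the part that bears it (a point fixed in the world has none). Each returns a list of dicts, best first, with "score" (0 to 1); they miss things now and then, are a little off and sometimes report something else, mostly with a low value. They report only what shows in the picture. A call takes as long as a camera call. They do not tell look-alikes from the thing itself.
- spot_in(name, camera): "point" ([x, y, z] in mm, in world coordinates, good to about 4 mm: the middle of the surface that is visible of it).
- regions_of(name, camera): "mask" (384x512 bool, what is visible of it).
The state is a dict: "t": time; "q": joint angles; "qd": joint speeds; "tau": joint torques, N m; "tool_pos": TCP position; "tcp_rot": TCP orientation; "ft_force": force on the tool from outside, world axes, zero at the start; "torque": the same for the moment, N m; "grip_width": finger opening in mm.
Only numpy, scipy, OpenCV 4.12 (cv2) and the standard library are available. Lean on these libraries where they do the work, as an engineer would, in place of code of your own. Each camera call takes 0.05 s, during which the arm holds its last target.

## Working session

There is one attempt and no reset: what is moved stays moved. The work goes in short steps, Python scripts to look and compute and a tool call to move; the robot and the scene stay as the last step left them, time stands still between calls to the robot, and variables do not carry over. Pictures are saved under pics/ and viewed, and the job is handed in when it is done.

Besides the shell and the picture viewer there is one more tool, called after "Call:" as name(argument=value, ...), one argument or row to a line, values as JSON. apply_moves: Moves the arm, as the interface text tells. Its arguments: {"type":"object","properties":{"increments":{"type":"array"},"newtons":{"type":"number"}},"required":["increments"]}

```bash
ls; mkdir -p pics
python3 - <<'E'
from cell import ctrl,camera,calibration,spot_in,regions_of
import cv2
for n in("scene","top"):
    im=camera(n); cv2.imwrite(f"pics/{n}0.png",im[:,:,::-1]); print(n,calibration(n))
    for k in("tank","foot_tip","cap_top","wedge","jug","tip_box","screw_cap"):
        for d in spot_in(k,n)[:3]: print(n,k,d)
print(ctrl.observe())
E
```

```text
pics
scene {'fovy': 42.798766672452366, 'cx': 252.00803261528182, 'cy': 200.8112569890093, 'xyz': array([1486.30954697,   30.67411991,  827.20028808]), 'rotation': array([50.44904682,  0.62919512, 92.65158883])}
scene tank {'point': [704.6, -164.0, 48.6], 'score': 0.85}
scene wedge {'point': [505.1, -38.8, 7.9], 'score': 0.86}
scene wedge {'point': [505.6, 73.6, 10.2], 'score': 0.62}
scene wedge {'point': [358.6, -94.9, 9.9], 'score': 0.61}
scene jug {'point': [770.8, 58.7, 78.7], 'score': 0.61}
scene tip_box {'point': [503.8, -293.1, 57.8], 'score': 0.56}
scene screw_cap {'point': [538.4, -186.5, 19.4], 'score': 0.65}
top {'fovy': 57.70084591371404, 'cx': 256.15327088566715, 'cy': 191.707615368645, 'xyz': array([489.63657806, -28.24120162, 856.9473368 ]), 'rotation': array([  4.15065748,  -0.71121519, -91.414031  ])}
top tank {'point': [689.5, -170.6, 51.2], 'score': 0.81}
top cap_top {'point': [617.0, -75.7, 34.6], 'score': 0.48}
top wedge {'point': [510.2, -47.4, 5.7], 'score': 0.91}
top wedge {'point': [500.6, 76.7, 9.4], 'score': 0.72}
top wedge {'point': [347.8, -93.7, 11.0], '
[... 152 characters left out ...]
[527.8, -187.9, 16.0], 'score': 0.55}
{'t': 0.8, 'q': array([69.43281032, 23.55243853, -0.72721501, 91.45602786,  0.3217048 ,
       64.99159984, -4.70870219]), 'qd': array([ 0.06307838,  0.05878894,  0.0654078 , -0.01218124,  0.04098356,
        0.07491669,  0.01903656]), 'tau': array([ 5.17030112e-04, -6.00344539e+01,  6.80658314e-01, -2.99730492e+01,
        1.37781401e-02,  1.77364072e-03, -3.15140051e-05]), 'tool_pos': array([ 179.15645528, -598.76623983,  231.31412262]), 'tcp_rot': array([1.79997959e+02, 8.03218071e-04, 1.66611196e+01]), 'ft_force': array([-1.19113996,  0.88098952,  0.03588819]), 'torque': array([ 0.0226914 ,  0.0540968 , -0.02259223]), 'grip_width': 85.43145162198466}
```

View pics/scene0.png

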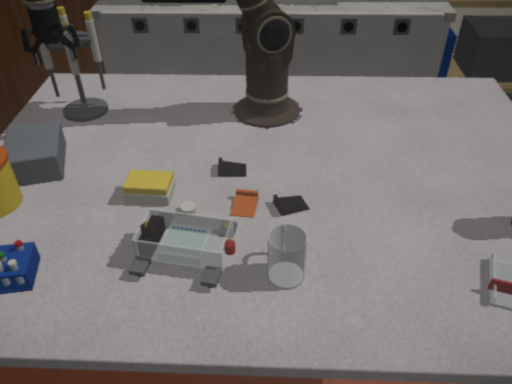

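View pics/top0.png

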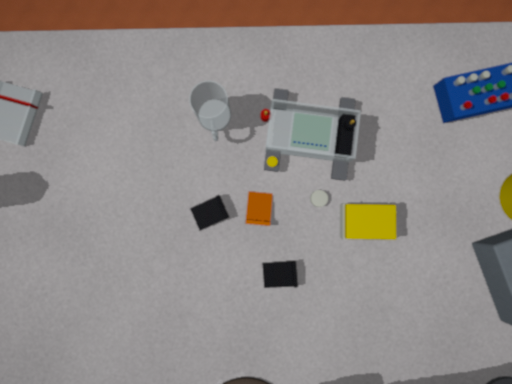

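The top view shows the orange wedge at (259,208), with the yellow cap on the front-left ear at (272,161). Three things could be taken for the wedge: the orange one at (259,208), a black one at (210,212) and a black one at (281,274). I choose the orange one. Next I crop in close and fit its pose.

```bash
cat > h.py <<'E'
import numpy as np,cv2
from scipy.spatial.transform import Rotation as R
from cell import calibration
def proj(n,P):
    c=calibration(n);P=np.atleast_2d(P).astype(float)
    M=R.from_euler('xyz',c['rotation'],degrees=True).as_matrix()
    p=(P-c['xyz'])@M; f=192/np.tan(np.radians(c['fovy']/2))
    return np.c_[c['cx']+f*p[:,0]/-p[:,2], c['cy']+f*(-p[:,1])/-p[:,2]]
def ray(n,u,z):
    c=calibration(n);M=R.from_euler('xyz',c['rotation'],degrees=True).as_matrix();f=192/np.tan(np.radians(c['fovy']/2))
    d=M@np.array([(u[0]-c['cx'])/f,-(u[1]-c['cy'])/f,-1]);return c['xyz']+d*(z-c['xyz'][2])/d[2]
def tf(x,y,yaw,P):
    c,s=np.cos(yaw),np.sin(yaw);P=np.atleast_2d(P).astype(float)
    return np.c_[x+c*P[:,0]-s*P[:,1],y+s*P[:,0]+c*P[:,1],P[:,2]]
W=[[x,s*30,z] for s in(-1,1) for x,z in((40,0),(40,2),(-30,14),(-30,26),(-40,26),(-40,0))]
def orange(im):
    h=cv2.cvtColor(im,cv2.COLOR_RGB2HSV);m=((h[...,0]<18)&(h[...,1]>170)&(h[...,2]>70)).astype(np.uint8)
    return m
def yellow(im):
    h=cv2.cvtColor(im,cv2.COLOR_RGB2HSV);return ((h[...,0]>20)&(h[...,0]<35)&(h[...,1]>150)&(h[...,2]>70)).astype(np.uint8)
def blob(m,near,r):
    n,l,s,c=cv2.connectedComponentsWithStats(m)
    b=[i for i in range(1,n) if s[i,4]>6 and np.hypot(*(c[i]-near))<r]
    return (l==max(b,key=lambda i:s[i,4])) if b else np.zeros_like(m,bool)
E
python3 - <<'E'
from h import *
for n,(x,y,w,h) in {"scene":(110,170,210,130),"top":(180,80,200,150)}.items():
    im=cv2.imread(f"pics/{n}0.png");cv2.imwrite(f"pics/{n}0c.png",cv2.resize(im[y:y+h,x:x+w],None,fx=3.8,fy=3.8,interpolation=cv2.INTER_CUBIC))
from scipy.optimize import minimize
ms={};S=4
for n,c in {"scene":(245,203),"top":(259,208)}.items():
    im=cv2.imread(f"pics/{n}0.png")[:,:,::-1].copy();m=blob(orange(im),c,20);print(n,m.sum(),np.argwhere(m).mean(0)[::-1])
    ms[n]=m
def hullm(n,p):
    q=proj(n,tf(*p,W));h=cv2.convexHull(((q+.5)*16*S-8).astype(np.int32)) # supersampled
    M=np.zeros((384*S,512*S),np.uint8);cv2.fillPoly(M,[h],1,shift=4);return M
def cost(p,names):
    t=0
    for n in names:
        big=cv2.resize(ms[n].astype(np.uint8),None,fx=S,fy=S,interpolation=cv2.INTER_NEAREST);H=hullm(n,p)
        t+=1-(big&H).sum()/(big|H).sum()
    return t
for names in(["top"],["scene"],["top","scene"]):
    best=min((minimize(cost,[507,-43,a],args=(names,),method='Nelder-Mead',options=dict(initial_simplex=[[507,-43,a],[513,-43,a],[507,-37,a],[507,-43,a+.15]],maxiter=60)) for a in(0,-.15,.15)),key=lambda r:r.fun)
    print(names,best.x[:2],np.degrees(best.x[2]),best.fun)
for n,c in {"scene":(226,226),"top":(272,161)}.items():
    im=cv2.imread(f"pics/{n}0.png")[:,:,::-1].copy();m=blob(yellow(im),c,12)
    if m.any():
        u=np.argwhere(m).mean(0)[::-1];print("cap",n,m.sum(),u,ray(n,u,35))
E
```

```text
scene 0 [nan nan]
top 723 [258.84094053 208.26832642]
['top'] [512.17327487 -45.46351354] -7.649635818306487 0.12119139882987617
['scene'] [507. -43.] 0.0 1.0
['top', 'scene'] [512.17327487 -45.46351354] -7.649635818306487 1.1211913988298763
cap top 93 [272.         161.15053763] [621.05637217 -79.44160451  35.        ]<stdin>:7: RuntimeWarning: Mean of empty slice.
  ret = um.true_divide(
```

View pics/scene0c.png

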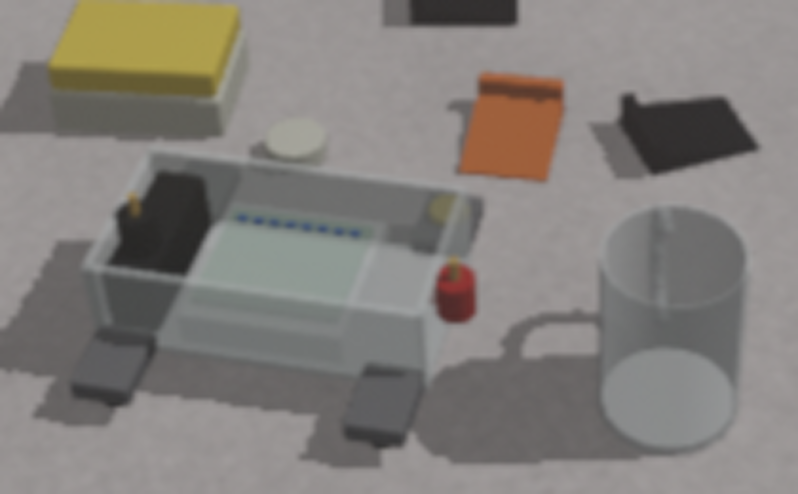

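View pics/top0c.png

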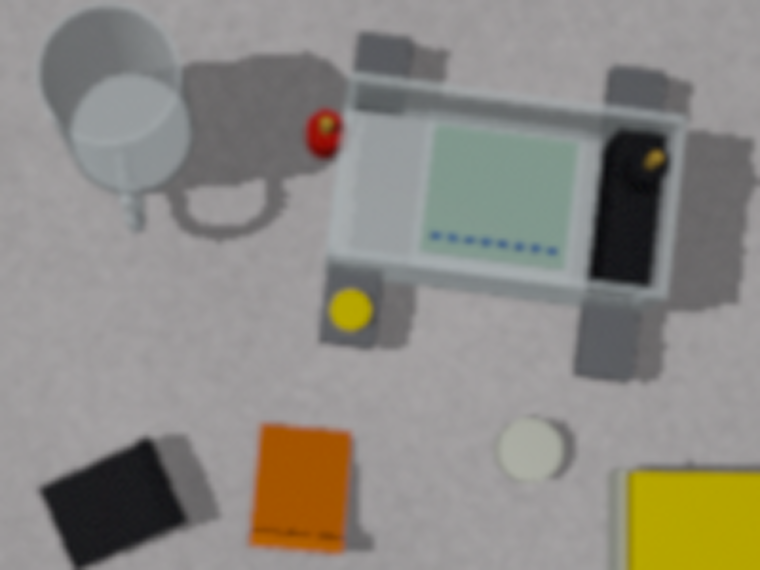

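```bash
cat >> h.py <<'E'
def orange(im):
    h=cv2.cvtColor(im,cv2.COLOR_RGB2HSV);return ((h[...,0]<16)&(h[...,1]>130)&(h[...,2]>70)).astype(np.uint8)
from scipy.optimize import minimize
S=4
def hullm(n,p,off=(0,0)):
    q=proj(n,tf(*p,W))+off;h=cv2.convexHull(((q+.5)*16*S-8).astype(np.int32))
    M=np.zeros((384*S,512*S),np.uint8);cv2.fillPoly(M,[h],1,shift=4);return M
def fit(ms,names,p0,a0=(0,-.15,.15)):
    def cost(p):
        t=0
        for n in names:
            big=cv2.resize(ms[n].astype(np.uint8),None,fx=S,fy=S,interpolation=cv2.INTER_NEAREST);H=hullm(n,p)
            t+=1-(big&H).sum()/(big|H).sum()
        return t
    x,y=p0
    b=min((minimize(cost,[x,y,a],method='Nelder-Mead',options=dict(initial_simplex=[[x,y,a],[x+6,y,a],[x,y+6,a],[x,y,a+.15]],maxiter=70)) for a in a0),key=lambda r:r.fun)
    return b.x,b.fun
E
python3 - <<'E'
from h import *
ms={}
for n,c in {"scene":(245,203),"top":(259,208)}.items():
    im=cv2.imread(f"pics/{n}0.png")[:,:,::-1].copy();ms[n]=blob(orange(im),c,20);print(ms[n].sum())
for names in(["top"],["scene"],["top","scene"]):
    p,f=fit(ms,names,(507,-43));print(names,p[:2],np.degrees(p[2]),f)
def cr(n,u): 
    o={"top":(180,80),"scene":(110,170)}[n];return np.array(u)/3.8+o-0.37
pts={k:ray("top",cr("top",u),30) for k,u in dict(fl1=(320,342),fl2=(378,347),fr1=(575,375),fr2=(635,381)).items()}
for k,v in pts.items():print(k,v)
a=(pts['fl1']+pts['fl2'])/2;b=(pts['fr1']+pts['fr2'])/2;d=(a-b)[:2];print("sep",np.hypot(*d),"yaw",np.degrees(np.arctan2(-d[0],d[1])))
b2=[ray("top",cr("top",u),30) for u in((357,35),(413,40),(610,68),(667,74))]
d=(b2[0]+b2[1]-b2[2]-b2[3])[:2]/2;print("back",np.hypot(*d),"yaw",np.degrees(np.arctan2(-d[0],d[1])));print([x.round(1) for x in b2])
print("cap scene",ray("scene",cr("scene",(448,208)),36), "cap top", ray("top",cr("top",(351,310)),36))
print("backears scene",[ray("scene",cr("scene",u),30).round(1) for u in((72,385),(118,400),(345,432),(405,440))])
E
```

```text
477
525
['top'] [510.74988849 -45.63530301] -5.928078815375976 0.36429058404666315
['scene'] [510.13618827 -43.16165123] -4.40273413754559 0.2721724203700172
['top', 'scene'] [510.62246722 -45.230451  ] -5.368512787755745 0.6485654151385112
fl1 [601.84994932 -59.66551464  30.        ]
fl2 [597.84233322 -96.08680264  30.        ]
fr1 [ 577.24095294 -219.66109951   30.        ]
fr2 [ 572.56230173 -257.38325862   30.        ]
sep 162.57113106261983 yaw -8.826189755134093
back 163.83174060440086 yaw -8.860411321931782
[array([799.2, -88.6,  30. ]), array([ 795.2, -124.3,   30. ]), array([ 774.3, -250.1,   30. ]), array([ 769.6, -286.6,   30. ])]
cap scene [620.18862061 -76.92946458  36.        ] cap top [620.75644611 -79.37163554  36.        ]
backears scene [array([ 771.8, -281.3,   30. ]), array([ 782.2, -252.2,   30. ]), array([ 801.1, -119.6,   30. ]), array([805.7, -85.4,  30. ])]
```

```bash
cat >> h.py <<'E'
def orange(im):
    i=im.astype(int);m=((i[...,0]>1.7*i[...,1])&(i[...,0]>1.9*i[...,2])&(i[...,0]>60)).astype(np.uint8)
    return cv2.morphologyEx(m,cv2.MORPH_CLOSE,np.ones((3,3),np.uint8))
E
python3 - <<'E'
from h import *
ms={}
for n,c in {"scene":(245,203),"top":(259,208)}.items():
    im=cv2.imread(f"pics/{n}0.png")[:,:,::-1].copy();ms[n]=blob(orange(im),c,20);print(ms[n].sum())
for names in(["top"],["scene"],["top","scene"]):
    p,f=fit(ms,names,(507,-43));print(names,p[:2],np.degrees(p[2]),f)
for n in ms:
    im=cv2.imread(f"pics/{n}0.png");q=proj(n,tf(*p,W));u=q.mean(0).astype(int)
    big=cv2.resize(im,None,fx=8,fy=8,interpolation=cv2.INTER_NEAREST)
    for a in q: cv2.circle(big,tuple(((a+.5)*8).astype(int)),3,(255,0,0),-1)
    cv2.imwrite(f"pics/fit_{n}.png",big[(u[1]-30)*8:(u[1]+30)*8,(u[0]-40)*8:(u[0]+40)*8])
E
python3 -c "
import cv2;a=cv2.imread('pics/fit_top.png');b=cv2.imread('pics/fit_scene.png');cv2.imwrite('pics/fit.png',cv2.resize(cv2.hconcat([a,b]),(800,300)))"
```

```text
0
707
['top'] [511.36008498 -45.5490371 ] -9.96587712726643 0.14070809907308923Traceback (most recent call last):
  File "<stdin>", line 6, in <module>
  File "h.py", line 40, in fit
    b=min((minimize(cost,[x,y,a],method='Nelder-Mead',options=dict(initial_simplex=[[x,y,a],[x+6,y,a],[x,y+6,a],[x,y,a+.15]],maxiter=70)) for a in a0),key=lambda r:r.fun)
  File "h.py", line 40, in <genexpr>
    b=min((minimize(cost,[x,y,a],method='Nelder-Mead',options=dict(initial_simplex=[[x,y,a],[x+6,y,a],[x,y+6,a],[x,y,a+.15]],maxiter=70)) for a in a0),key=lambda r:r.fun)
           ~~~~~~~~^^^^^^^^^^^^^^^^^^^^^^^^^^^^^^^^^^^^^^^^^^^^^^^^^^^^^^^^^^^^^^^^^^^^^^^^^^^^^^^^^^^^^^^^^^^^^^^^^^^^^^^^^^^^^^^^^^^^^^
    res = _minimize_neldermead(fun, x0, args, callback, bounds=bounds,
                               **options)
    fsim[j] = func(sim[j])
              ~~~~^^^^^^^^
    fx = function(np.copy(x), *(wrapper_args + args))
  File "h.py", line 36, in cost
    big=cv2.resize(ms[n].astype(np.uint8),None,fx=S,fy=S,interpolation=cv2.INTER_NEAREST);H=hullm(n,p)
                                                                                            ~~~~~^^^^^
  File "h.py", line 30, in hullm
    q=proj(n,tf(*p,W))+off;h=cv2.convexHull(((q+.5)*16*S-8).astype(np.int32))
      ~~~~^^^^^^^^^^^^
  File "h.py", line 5, in proj
    c=calibration(n);P=np.atleast_2d(P).astype(float)
ValueError: time passes only in moves, steps and waits
[ WARN:0@0.015] global loadsave.cpp:275 findDecoder imread_('pics/fit_top.png'): can't open/read file: check file path/integrity
[ WARN:0@0.016] global loadsave.cpp:275 findDecoder imread_('pics/fit_scene.png'): can't open/read file: check file path/integrity
Traceback (most recent call last):
cv2.error: OpenCV(4.12.0) /io/opencv/modules/imgproc/src/resize.cpp:4208: error: (-215:Assertion failed) !ssize.empty() in function 'resize'
```

```bash
python3 - <<'E'
s=open('h.py').read()
s=s.replace("from cell import calibration","import cell,functools\n@functools.lru_cache(None)\ndef calibration(n): return cell.calibration(n)")
open('h.py','w').write(s)
E
cat > fitit.py <<'E'
from h import *
from cell import regions_of,ctrl,camera
import sys
def run(tag,p0,near,names=("top","scene")):
    ms={};ims={}
    for n in names:
        ims[n]=camera(n)[:,:,::-1].copy()
        cv2.imwrite(f"pics/{n}_{tag}.png",ims[n])
        c=proj(n,[[*p0,8]])[0]
        r=[d for d in regions_of("wedge",n) if np.hypot(*(np.argwhere(d['mask']).mean(0)[::-1]-c))<15]
        if r: ms[n]=r[0]['mask'];print(n,ms[n].sum(),r[0]['score'])
    outs=[]
    for nn in [[k] for k in ms]+([list(ms)] if len(ms)>1 else []):
        p,f=fit(ms,nn,p0);print(nn,p[:2].round(1),np.degrees(p[2]).round(2),round(f,3))
    for n in ms:
        q=proj(n,tf(*p,W));u=q.mean(0).astype(int)
        big=cv2.resize(ims[n],None,fx=8,fy=8,interpolation=cv2.INTER_NEAREST)
        cs,_=cv2.findContours(cv2.resize(ms[n].astype(np.uint8),None,fx=8,fy=8,interpolation=cv2.INTER_NEAREST),0,2);cv2.drawContours(big,cs,-1,(0,255,0),1)
        for a in q: cv2.circle(big,tuple(((a+.5)*8).astype(int)),3,(255,0,0),-1)
        outs.append(cv2.resize(big[(u[1]-30)*8:(u[1]+30)*8,(u[0]-25)*8:(u[0]+25)*8],(400,480)))
    cv2.imwrite(f"pics/fit_{tag}.png",cv2.hconcat(outs))
    return p
E
python3 -c "
from fitit import *
run('a',(507,-43),None)"
```

```text
top 783 0.78
scene 626 0.6
['top'] [511.8 -46.4] -5.13 0.065
['scene'] [509.1 -41.1] -5.96 0.059
['top', 'scene'] [511.2 -44.2] -6.33 0.223
```

View pics/fit_a.png

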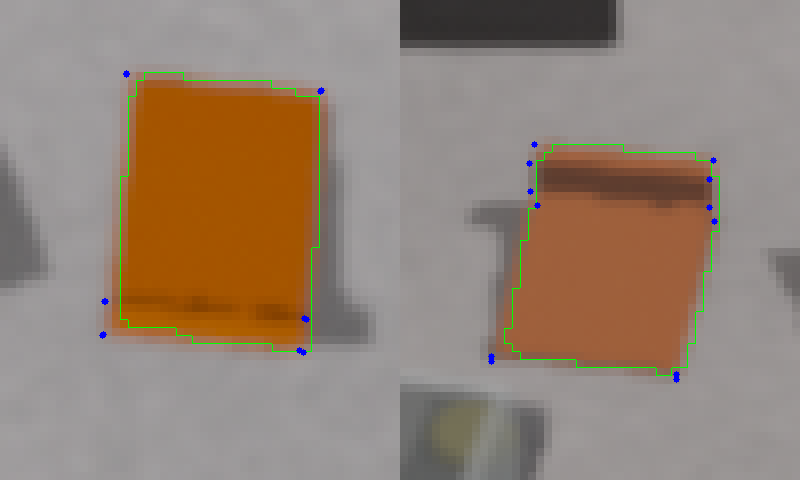

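The close crop confirms the orange wedge: flat top view, with the dark line of the block at its back (robot side). Wedge is about (511,-44.5), heading about -6°. The tank heads -8.8° and the cap is at (620.7,-78.5). The wedge axis misses the foot by about 20 mm, so I'll square it with a two-finger side push first, then push it from behind.

Call:
apply_moves(
  increments=[
    {"delta_pos":[490,-487,0],"roll":-1.126,"gripper":20},
    {"delta_pos":[490,-487,0],"roll":-1.126,"gripper":20},
    {"delta_pos":[490,-487,0],"roll":-1.126,"gripper":20},
    {"delta_pos":[490,-487,0],"roll":-1.126,"gripper":20},
    {"delta_pos":[490,-487,0],"roll":-1.126,"gripper":20},
    {"delta_pos":[490,-487,0],"roll":-1.126,"gripper":20},
    {"delta_pos":[490,-487,0],"roll":-1.126,"gripper":20},
    {"delta_pos":[490,-487,0],"roll":-1.126,"gripper":20},
    {"delta_pos":[490,-487,0],"roll":-1.126,"gripper":20},
    {"delta_pos":[490,-487,0],"roll":-1.126,"gripper":20},
    {"delta_pos":[490,-487,0],"roll":-1.126,"gripper":20},
    {"delta_pos":[490,-487,0],"roll":-1.126,"gripper":20},
  ],
  newtons=20,
)

```text
t: 2.5
tool_pos: [510.3, 13.7, 231.6]
tcp_rot: [179.9, -0.2, 81.6]
ft_force: [-0.5, -0.4, 0.3]
grip_width: 19.9
```

Call:
apply_moves(
  increments=[
    {"delta_pos":[0,0,60],"roll":0,"gripper":20},
    {"delta_pos":[0,0,120],"roll":0,"gripper":20},
    {"delta_pos":[0,0,175],"roll":0,"gripper":20},
    {"delta_pos":[0,0,205],"roll":0,"gripper":20},
    {"delta_pos":[0,0,205],"roll":0,"gripper":20},
    {"delta_pos":[0,0,205],"roll":0,"gripper":20},
  ],
)

```text
t: 3.25
tool_pos: [509.7, 7.9, 27.5]
tcp_rot: [179.9, -0.0, 81.1]
ft_force: [0.7, -0.1, 1.2]
grip_width: 19.9
```

Run:
```python
from cell import *
import cv2
im=camera("top");cv2.imwrite("pics/t1.png",cv2.resize(im[130:270,170:370,::-1],None,fx=4,fy=4,interpolation=cv2.INTER_CUBIC))
s=ctrl.observe();print(s['t'],s['tool_pos'],s['tcp_rot'],s['q'],s['ft_force'])
```

```text
3.3 [510.14447399   8.00071809  27.89272888] [ 1.79854023e+02 -1.01402257e-02  8.11453408e+01] [ 16.20277534  31.53056999 -28.78929277 116.0557131   24.17646181
  38.05216198 -37.18118611] [-0.01994484 -0.04352407 -0.38874588]
```

View pics/t1.png

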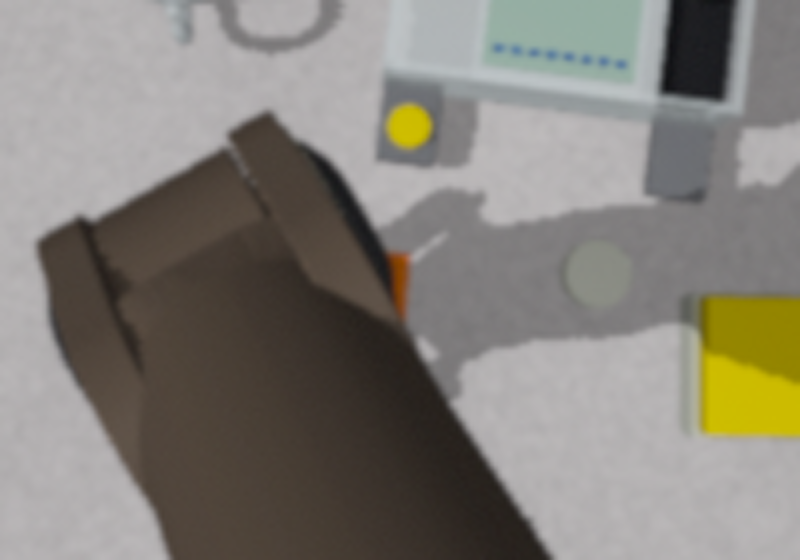

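Call:
apply_moves(
  increments=[
    {"delta_pos":[0,0,14],"roll":0,"gripper":20},
    {"delta_pos":[0,0,21],"roll":0,"gripper":20},
    {"delta_pos":[-4,0,21],"roll":0,"gripper":20},
    {"delta_pos":[-8,0,21],"roll":0,"gripper":20},
    {"delta_pos":[-12,0,21],"roll":0,"gripper":20},
    {"delta_pos":[-16,0,21],"roll":0,"gripper":20},
    {"delta_pos":[-20,0,21],"roll":0,"gripper":20},
    {"delta_pos":[-24,0,21],"roll":0,"gripper":20},
    {"delta_pos":[-28,0,21],"roll":0,"gripper":20},
    {"delta_pos":[-28,0,21],"roll":0,"gripper":20},
    {"delta_pos":[-28,0,21],"roll":0,"gripper":20},
  ],
)

```text
t: 4.68
tool_pos: [504.6, -19.4, 5.2]
tcp_rot: [-180.0, 0.0, 81.2]
ft_force: [-0.0, -0.5, 0.0]
grip_width: 20.0
```

Run:
```python
from cell import *
import cv2
im=camera("scene");cv2.imwrite("pics/s2.png",cv2.resize(im[150:280,150:320,::-1],None,fx=4,fy=4,interpolation=cv2.INTER_CUBIC))
```

```text
(no output)
```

View pics/s2.png

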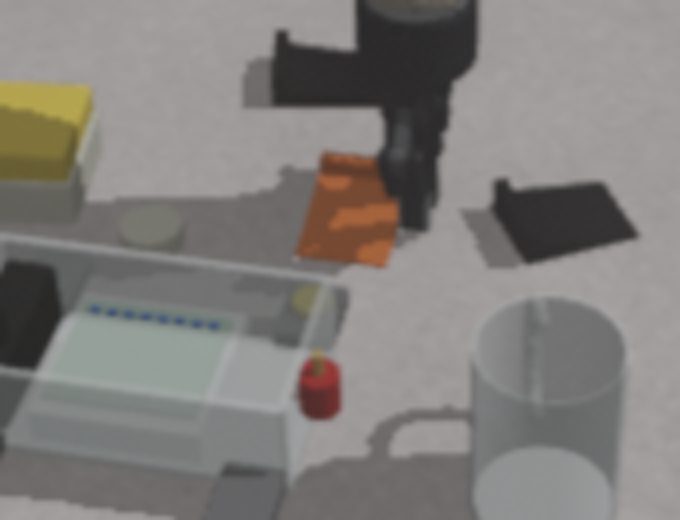

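Call:
apply_moves(
  increments=[
    {"delta_pos":[6,0,-5],"roll":0,"gripper":20},
    {"delta_pos":[6,0,-55],"roll":0,"gripper":20},
    {"delta_pos":[-20,-52,-55],"roll":1.571,"gripper":20},
    {"delta_pos":[-41,-52,-55],"roll":1.571,"gripper":20},
    {"delta_pos":[-41,-52,-55],"roll":1.571,"gripper":20},
    {"delta_pos":[-41,-52,-55],"roll":1.571,"gripper":20},
    {"delta_pos":[-41,-52,-55],"roll":1.571,"gripper":20},
    {"delta_pos":[-41,-52,-55],"roll":1.571,"gripper":20},
    {"delta_pos":[-41,-52,-55],"roll":1.571,"gripper":20},
    {"delta_pos":[-41,-52,-55],"roll":1.571,"gripper":20},
    {"delta_pos":[-41,-52,-55],"roll":1.571,"gripper":20},
    {"delta_pos":[-41,-52,-55],"roll":1.571,"gripper":20},
  ],
)

```text
t: 6.22
tool_pos: [447.3, -51.2, 60.6]
tcp_rot: [-180.0, -0.0, -8.7]
ft_force: [0.9, 0.9, 0.3]
grip_width: 19.7
```

```bash
python3 -c "
from fitit import *
run('b',(511,-61),None)
o=ctrl.observe();print(o['t'],o['tool_pos'],o['tcp_rot'],o['q'])"
python3 -c "
import cv2
im=cv2.imread('pics/top_b.png');cv2.imwrite('pics/top_bc.png',cv2.resize(im[130:280,170:370],None,fx=4,fy=4,interpolation=cv2.INTER_CUBIC))"
```

```text
top 561 0.68
scene 597 0.84
['top'] [524.2 -65.8] -7.83 0.321
['scene'] [505.5 -59.7] -7.8 0.094
['top', 'scene'] [508.1 -61.7] -11.62 0.478
6.425 [447.08050148 -51.73499481  60.37484293] [-1.79992179e+02 -6.94028535e-03 -8.75012231e+00] [   8.72723355   21.23761397   -9.92301105  123.92033317    6.19272083
   35.28184163 -104.34538634]
```

View pics/fit_b.png

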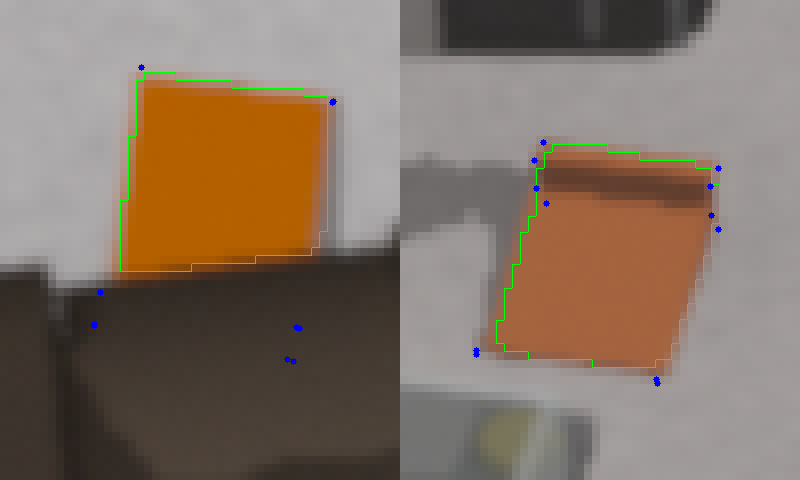

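View pics/top_bc.png

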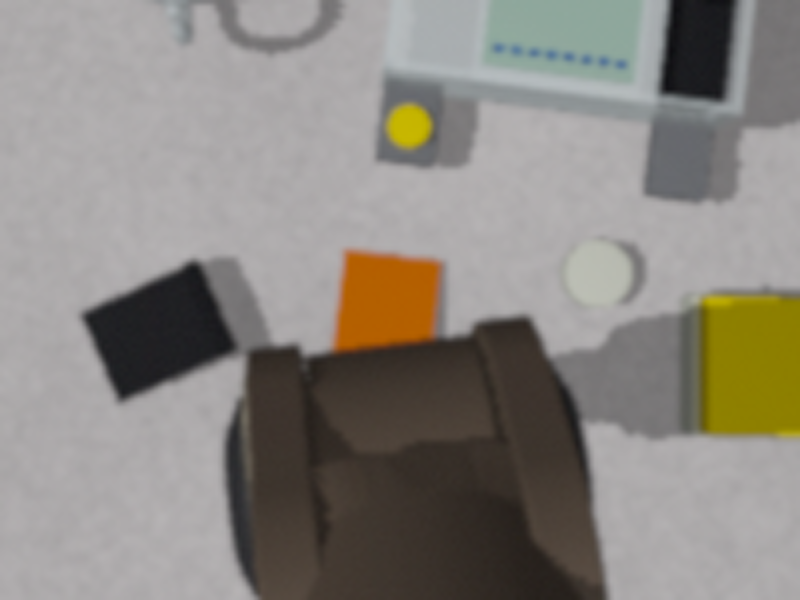

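Run:
```python
from h import *
c=lambda u:np.array(u)/4+(170,130)-.375
a=ray("top",c((345,251)),2);b=ray("top",c((442,262)),2);l=ray("top",c((333,352)),11);r=ray("top",c((437,340)),11)
d=(a-b)[:2];print(a,b,np.hypot(*d),np.degrees(np.arctan2(-d[0],d[1])),l,r)
print("cap",ray("top",c((409,126)),36),"mid thin",(a+b)/2)
d=(a-l);print("side L",np.degrees(np.arctan2(d[1],d[0])));d=(b-r);print("side R",np.degrees(np.arctan2(d[1],d[0])))
```

```text
[549.77489967 -39.65733771   2.        ] [541.57494596 -99.13435836   2.        ] 60.03961381180408 -7.849746234372259 [488.06385261 -30.76887664  11.        ] [493.75770908 -93.95110213  11.        ]
cap [620.96449436 -79.08361282  36.        ] mid thin [545.67492282 -69.39584804   2.        ]
side L -8.19614644496179
side R -6.186548931214669
```

The top view shows the wedge squared: thin-edge middle at (393,256) in the crop, heading -7.8° and in line with the cap at (409,126). Next I lower behind it and push.

Call:
apply_moves(
  increments=[
    {"delta_pos":[0,2,30],"roll":-0.01,"gripper":20},
    {"delta_pos":[0,2,54],"roll":-0.01,"gripper":20},
    {"delta_pos":[4,2,55],"roll":-0.01,"gripper":20},
    {"delta_pos":[10,2,55],"roll":-0.01,"gripper":20},
    {"delta_pos":[17,2,55],"roll":-0.01,"gripper":20},
    {"delta_pos":[24,2,55],"roll":-0.01,"gripper":20},
    {"delta_pos":[31,2,55],"roll":-0.01,"gripper":20},
    {"delta_pos":[38,2,55],"roll":-0.01,"gripper":20},
    {"delta_pos":[44,2,55],"roll":-0.01,"gripper":20},
    {"delta_pos":[50,2,55],"roll":-0.01,"gripper":20},
    {"delta_pos":[50,2,55],"roll":-0.01,"gripper":20},
  ],
)

```text
t: 7.8
tool_pos: [496.8, -61.6, 5.3]
tcp_rot: [-180.0, -0.0, -8.3]
ft_force: [-1.0, 0.1, 0.2]
grip_width: 20.1
```

Run:
```python
from cell import *
import cv2
f=[]
for n,(x,y) in {"top":(170,120),"scene":(150,150)}.items():
    im=camera(n);f.append(cv2.resize(im[y:y+130,x:x+130,::-1],None,fx=3.07,fy=3.07,interpolation=cv2.INTER_CUBIC));print(ctrl.observe()['ft_force'],ctrl.observe()['tool_pos'])
cv2.imwrite("pics/c3.png",cv2.hconcat(f))
```

```text
[-0.01762762  0.06063025 -0.51354067] [496.35836111 -61.5964809    5.2157309 ]
[-0.16455851 -0.20564452  0.24523665] [496.11613894 -61.57643192   5.20951653]
```

View pics/c3.png

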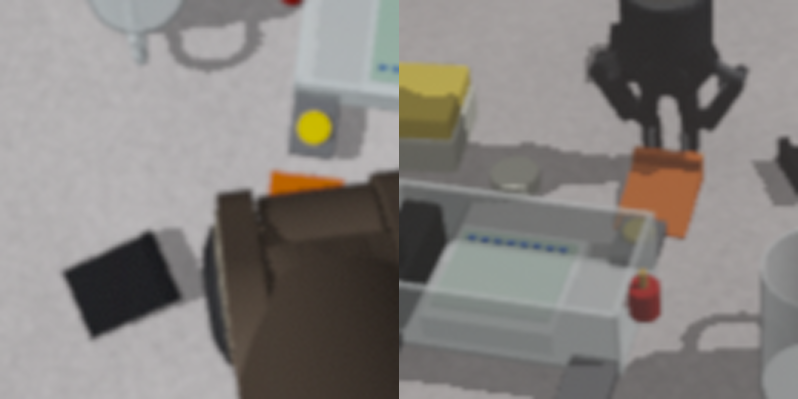

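Run:
```python
from h import *
c=lambda u:np.array(u)/3.07+(170,120)-.35
a=ray("top",c((269.5,172.5)),2);b=ray("top",c((344,182)),2);d=(a-b)[:2]
print(a,b,(a+b)/2,np.hypot(*d),np.degrees(np.arctan2(-d[0],d[1])),ray("top",c((313,127.5)),36))
```

```text
[590.58334521 -44.51384334   2.        ] [ 581.51110347 -104.21777135    2.        ] [586.04722434 -74.36580734   2.        ] 60.389275460049404 -8.640218093211931 [620.84488797 -78.43602923  36.        ]
```

Call:
apply_moves(
  increments=[
    {"delta_pos":[6,0,0],"roll":0,"gripper":20},
    {"delta_pos":[12,0,0],"roll":0,"gripper":20},
    {"delta_pos":[18,0,0],"roll":0,"gripper":20},
    {"delta_pos":[24,0,0],"roll":0,"gripper":20},
    {"delta_pos":[29,0,0],"roll":0,"gripper":20},
    {"delta_pos":[33,0,0],"roll":0,"gripper":20},
    {"delta_pos":[36,0,0],"roll":0,"gripper":20},
    {"delta_pos":[38,0,0],"roll":0,"gripper":20},
    {"delta_pos":[39,0,0],"roll":0,"gripper":20},
    {"delta_pos":[40,0,0],"roll":0,"gripper":20},
  ],
)

```text
t: 9.15
tool_pos: [535.6, -67.4, 5.3]
tcp_rot: [180.0, 0.0, -8.3]
ft_force: [0.1, -0.6, 0.0]
grip_width: 20.1
```

Call:
apply_moves(
  increments=[
    {"delta_pos":[1,0,0],"roll":0,"gripper":20},
    {"delta_pos":[2,0,0],"roll":0,"gripper":20},
  ],
)

```text
t: 9.4
tool_pos: [537.7, -67.6, 5.3]
tcp_rot: [180.0, -0.0, -8.3]
ft_force: [-1.7, 0.3, -1.1]
grip_width: 20.0
```

Call:
apply_moves(
  increments=[
    {"delta_pos":[1,0,0],"roll":0,"gripper":20},
    {"delta_pos":[2,0,0],"roll":0,"gripper":20},
  ],
)

```text
t: 9.65
tool_pos: [539.7, -67.9, 5.3]
tcp_rot: [180.0, 0.0, -8.3]
ft_force: [-0.3, -0.8, 0.6]
grip_width: 20.1
```

Call:
apply_moves(
  increments=[
    {"delta_pos":[1,0,0],"roll":0,"gripper":20},
    {"delta_pos":[2,0,0],"roll":0,"gripper":20},
  ],
)

```text
t: 9.9
tool_pos: [541.7, -68.2, 5.3]
tcp_rot: [180.0, 0.0, -8.3]
ft_force: [-0.6, 0.9, 1.1]
grip_width: 19.9
```

Call:
apply_moves(
  increments=[
    {"delta_pos":[1,0,0],"roll":0,"gripper":20},
  ],
)

```text
t: 10.02
tool_pos: [542.7, -68.3, 5.3]
tcp_rot: [180.0, 0.0, -8.3]
ft_force: [-0.1, -0.7, 0.7]
grip_width: 20.0
```

Call:
apply_moves(
  increments=[
    {"delta_pos":[1,0,0],"roll":0,"gripper":20},
  ],
)

```text
t: 10.15
tool_pos: [543.7, -68.5, 5.3]
tcp_rot: [180.0, 0.0, -8.3]
ft_force: [-1.6, 0.3, 0.5]
grip_width: 20.1
```

Call:
apply_moves(
  increments=[
    {"delta_pos":[1,0,0],"roll":0,"gripper":20},
  ],
)

```text
t: 10.28
tool_pos: [544.6, -68.6, 5.3]
tcp_rot: [180.0, 0.0, -8.3]
ft_force: [-1.2, 0.1, 0.4]
grip_width: 20.1
```

Call:
apply_moves(
  increments=[
    {"delta_pos":[1,0,0],"roll":0,"gripper":20},
  ],
)

```text
t: 10.4
tool_pos: [545.5, -68.8, 5.3]
tcp_rot: [180.0, 0.0, -8.3]
ft_force: [-2.5, -0.0, 1.2]
grip_width: 20.2
```

Call:
apply_moves(
  increments=[
    {"delta_pos":[0.5,0,0],"roll":0,"gripper":20},
  ],
)

```text
t: 10.52
tool_pos: [545.8, -68.8, 5.3]
tcp_rot: [180.0, 0.0, -8.3]
ft_force: [-2.2, 1.0, 2.5]
grip_width: 20.0
```

Call:
apply_moves(
  increments=[
    {"delta_pos":[0.5,0,0],"roll":0,"gripper":20},
  ],
)

```text
t: 10.65
tool_pos: [546.0, -68.9, 5.2]
tcp_rot: [180.0, 0.1, -8.3]
ft_force: [-4.1, 0.5, 3.3]
grip_width: 20.2
```

Run:
```python
from cell import *
import cv2
f=[]
for n,(x,y) in {"top":(200,90),"scene":(180,160)}.items():
    im=camera(n);cv2.imwrite(f"pics/{n}_4.png",im[:,:,::-1]);f.append(cv2.resize(im[y:y+100,x:x+100,::-1],None,fx=4,fy=4,interpolation=cv2.INTER_CUBIC));print(ctrl.observe()['ft_force'],ctrl.observe()['tool_pos'])
cv2.imwrite("pics/c4.png",cv2.hconcat(f))
```

```text
[-3.7691179   0.53088303  2.82000373] [546.00878558 -68.87665288   5.21020165]
[-3.44612161  0.21808285  3.29153357] [546.02234415 -68.88701319   5.21638815]
```

View pics/c4.png

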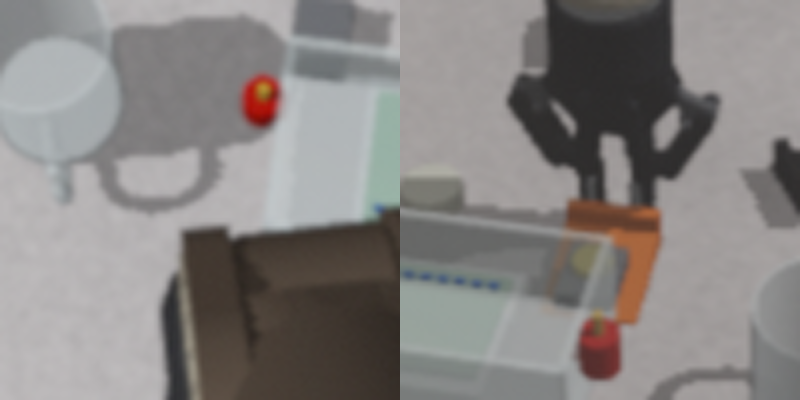

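Call:
apply_moves(
  increments=[
    {"delta_pos":[0.5,0,0],"roll":0,"gripper":20},
  ],
)

```text
t: 10.88
tool_pos: [546.3, -68.9, 5.2]
tcp_rot: [180.0, 0.1, -8.3]
ft_force: [-7.9, 1.7, 6.0]
grip_width: 20.3
```

Call:
apply_moves(
  increments=[
    {"delta_pos":[0.5,0,0],"roll":0,"gripper":20},
    {"delta_pos":[0.5,0,0],"roll":0,"gripper":20},
  ],
)

```text
t: 11.12
tool_pos: [546.4, -68.9, 5.2]
tcp_rot: [180.0, 0.1, -8.3]
ft_force: [-6.2, 0.7, 5.3]
grip_width: 19.9
```

Run:
```python
from cell import *
for i in range(3):
    camera("scene");print(ctrl.observe()['ft_force'],ctrl.observe()['tool_pos'])
```

```text
[-6.93670789  1.07527729  5.63697373] [546.41022123 -68.92282175   5.14795805]
[-6.11552593  1.32568477  4.87769223] [546.46113454 -68.94085479   5.17596059]
[-6.37793785  0.15641578  4.89310719] [546.43304266 -68.903288     5.14908203]
```

Call:
apply_moves(
  increments=[
    {"delta_pos":[-4,0,0],"roll":0,"gripper":20},
    {"delta_pos":[-4,0,-4],"roll":0,"gripper":20},
    {"delta_pos":[-4,0,-4],"roll":0,"gripper":20},
    {"delta_pos":[-2.5,0,-4],"roll":0,"gripper":20},
    {"delta_pos":[-1.5,0,-4],"roll":0,"gripper":20},
  ],
)

```text
t: 11.9
tool_pos: [546.4, -68.9, 9.3]
tcp_rot: [180.0, -0.0, -8.3]
ft_force: [0.1, -0.6, 0.3]
grip_width: 19.8
```

Call:
apply_moves(
  increments=[
    {"delta_pos":[0.5,0,0],"roll":0,"gripper":20},
  ],
)

```text
t: 12.02
tool_pos: [546.4, -68.9, 9.2]
tcp_rot: [180.0, 0.0, -8.3]
ft_force: [-1.1, 0.3, 1.0]
grip_width: 20.3
```

Call:
apply_moves(
  increments=[
    {"delta_pos":[0.5,0,0],"roll":0,"gripper":20},
  ],
)

```text
t: 12.15
tool_pos: [546.4, -68.9, 9.1]
tcp_rot: [180.0, 0.1, -8.3]
ft_force: [-3.7, 0.9, 1.7]
grip_width: 20.0
```

Call:
apply_moves(
  increments=[
    {"delta_pos":[0.5,0,0],"roll":0,"gripper":20},
    {"delta_pos":[0.5,0,0],"roll":0,"gripper":20},
  ],
)

```text
t: 12.4
tool_pos: [546.4, -68.9, 9.1]
tcp_rot: [180.0, 0.1, -8.3]
ft_force: [-5.7, 1.1, 3.7]
grip_width: 20.1
```

Call:
apply_moves(
  increments=[
    {"delta_pos":[-10,0,0],"roll":0,"gripper":0},
    {"delta_pos":[-12,0,-45],"roll":0,"gripper":0},
    {"delta_pos":[0,0,-75],"roll":0,"gripper":0},
    {"delta_pos":[45,-1,-75],"roll":0,"gripper":0},
    {"delta_pos":[74,-1.5,-65],"roll":0,"gripper":0},
    {"delta_pos":[74,-1.5,-45],"roll":0,"gripper":0},
    {"delta_pos":[74,-1.5,-38],"roll":0,"gripper":0},
    {"delta_pos":[74,-1.5,-38],"roll":0,"gripper":0},
  ],
)

```text
t: 13.4
tool_pos: [619.5, -78.1, 46.4]
tcp_rot: [180.0, 0.1, -8.3]
ft_force: [-0.8, 0.4, 0.3]
grip_width: -0.1
```

Run:
```python
from cell import *
import cv2
f=[]
for n,(x,y) in {"top":(200,90),"scene":(180,160)}.items():
    im=camera(n);cv2.imwrite(f"pics/{n}_5.png",im[:,:,::-1]);f.append(cv2.resize(im[y:y+100,x:x+100,::-1],None,fx=4,fy=4,interpolation=cv2.INTER_CUBIC));print(ctrl.observe()['ft_force'],ctrl.observe()['tool_pos'],ctrl.observe()['grip_width'])
cv2.imwrite("pics/c5.png",cv2.hconcat(f))
```

```text
[ 0.46053711 -0.46715354  0.25174144] [620.18808907 -78.12126259  47.17583314] -0.2579251499239136
[-0.13374856 -0.02048512  0.42010941] [620.67077745 -78.16188159  47.6562623 ] -0.33219883556582536
```

View pics/c5.png

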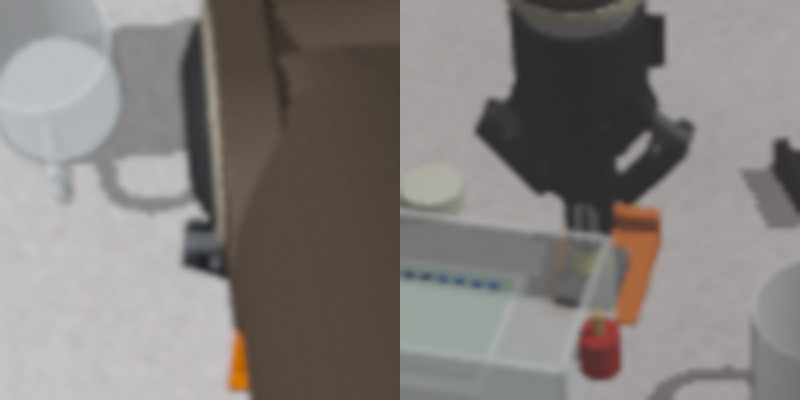

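Call:
apply_moves(
  increments=[
    {"delta_pos":[0,0,6],"roll":0,"gripper":0},
    {"delta_pos":[0,0,9],"roll":0,"gripper":0},
    {"delta_pos":[0,0,10],"roll":0,"gripper":0},
  ],
)

```text
t: 13.88
tool_pos: [620.9, -78.2, 37.1]
tcp_rot: [180.0, 0.0, -8.3]
ft_force: [0.8, 0.5, 0.8]
grip_width: 0.2
```

Call:
apply_moves(
  increments=[
    {"delta_pos":[0,0,0.5],"roll":0,"gripper":0},
  ],
)

```text
t: 14.0
tool_pos: [621.0, -78.2, 36.8]
tcp_rot: [180.0, -0.0, -8.3]
ft_force: [-0.3, -0.0, -0.2]
grip_width: -0.2
```

Call:
apply_moves(
  increments=[
    {"delta_pos":[0,0,0.5],"roll":0,"gripper":0},
  ],
)

```text
t: 14.12
tool_pos: [621.1, -78.2, 36.3]
tcp_rot: [-180.0, -0.0, -8.3]
ft_force: [-0.6, -0.8, -0.0]
grip_width: 0.1
```

Call:
apply_moves(
  increments=[
    {"delta_pos":[0,0,0.5],"roll":0,"gripper":0},
  ],
)

```text
t: 14.25
tool_pos: [621.1, -78.2, 36.1]
tcp_rot: [180.0, -0.0, -8.3]
ft_force: [-2.2, 0.8, 5.5]
grip_width: 0.1
```

Call:
apply_moves(
  increments=[
    {"delta_pos":[0,0,0.5],"roll":0,"gripper":0},
  ],
)

```text
t: 14.38
tool_pos: [621.1, -78.2, 36.0]
tcp_rot: [180.0, -0.0, -8.3]
ft_force: [-3.9, -0.7, 9.2]
grip_width: 0.4
```

Call:
apply_moves(
  increments=[
    {"delta_pos":[-0.3,0,0.5],"roll":0,"gripper":0},
  ],
)

```text
t: 14.5
tool_pos: [621.1, -78.2, 35.9]
tcp_rot: [180.0, -0.0, -8.3]
ft_force: [-3.1, -0.5, 11.9]
grip_width: 0.0
```

Call:
apply_moves(
  increments=[
    {"delta_pos":[-0.3,0,0.5],"roll":0,"gripper":0},
    {"delta_pos":[-0.3,0,0.5],"roll":0,"gripper":0},
    {"delta_pos":[-0.3,0,0.5],"roll":0,"gripper":0},
  ],
)

```text
t: 14.88
tool_pos: [621.1, -78.2, 35.9]
tcp_rot: [180.0, -0.1, -8.3]
ft_force: [-4.0, -0.3, 11.6]
grip_width: -0.3
```

Call:
apply_moves(
  increments=[
    {"delta_pos":[-0.3,0,0.7],"roll":0,"gripper":0},
    {"delta_pos":[-0.3,0,0.7],"roll":0,"gripper":0},
    {"delta_pos":[-0.3,0,0.7],"roll":0,"gripper":0},
  ],
)

```text
t: 15.25
tool_pos: [621.1, -78.1, 35.8]
tcp_rot: [180.0, -0.1, -8.3]
ft_force: [-4.0, 0.3, 16.9]
grip_width: 0.1
```

Call:
apply_moves(
  increments=[
    {"delta_pos":[0,0,-2],"roll":0,"gripper":0},
    {"delta_pos":[0,0,-40],"roll":0,"gripper":0},
    {"delta_pos":[0,0,-90],"roll":0,"gripper":0},
    {"delta_pos":[-60,0,-140],"roll":0,"gripper":0},
    {"delta_pos":[-110,0,-160],"roll":0,"gripper":0},
    {"delta_pos":[-170,0,-160],"roll":0,"gripper":0},
    {"delta_pos":[-220,0,-160],"roll":0,"gripper":0},
    {"delta_pos":[-220,0,-160],"roll":0,"gripper":0},
    {"delta_pos":[-220,0,-160],"roll":0,"gripper":0},
  ],
)

```text
t: 16.38
tool_pos: [403.3, -46.5, 194.1]
tcp_rot: [-180.0, -0.1, -8.3]
ft_force: [-0.6, 0.1, 0.5]
grip_width: -0.1
```

Run:
```python
from cell import *
import cv2
f=[]
for n,(x,y) in {"top":(220,100),"scene":(180,170)}.items():
    im=camera(n);cv2.imwrite(f"pics/{n}_6.png",im[:,:,::-1]);f.append(cv2.resize(im[y:y+100,x:x+100,::-1],None,fx=4,fy=4,interpolation=cv2.INTER_CUBIC));print(ctrl.observe()['ft_force'],ctrl.observe()['tool_pos'])
cv2.imwrite("pics/c6.png",cv2.hconcat(f))
```

```text
[0.40518345 0.55333111 0.54536241] [403.6734977  -46.55619022 193.91914742]
[0.47881065 0.4743731  0.1282123 ] [403.68666604 -46.51700122 193.69516856]
```

View pics/c6.png

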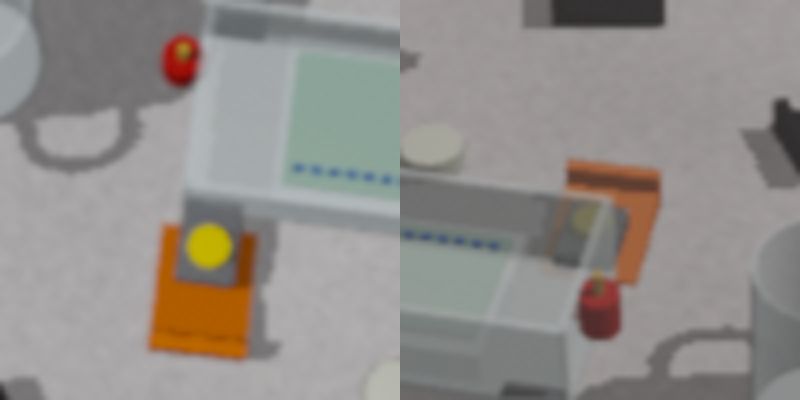

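Run:
```python
from h import *
for n,(x,y,w,h) in {"top":(262,90,100,90),"scene":(125,225,90,60)}.items():
    a,b=[cv2.cvtColor(cv2.imread(f"pics/{n}{s}.png"),cv2.COLOR_BGR2GRAY)[y:y+h,x:x+w].astype(np.float32) for s in("0","_6")]
    print(n,cv2.phaseCorrelate(a,b,cv2.createHanningWindow((w,h),cv2.CV_32F)))
c=lambda u:np.array(u)/4+(220,100)-.375
l=ray("top",c((150,350)),26);r=ray("top",c((245,357.5)),26);fl=ray("top",c((164,224)),2);fr=ray("top",c((257,234)),2)
print(l,r,fl,fr,(fl+fr)/2,ray("top",c((209,246)),36))
```

```text
top ((0.0827602521996269, -0.04761418166538789), 0.8983605247073704)
scene ((0.005190459658919622, 0.00731325121319415), 0.8942521819361934)
[560.60642729 -42.63759063  26.        ] [554.75994996 -99.37676673  26.        ] [640.78754449 -53.67705494   2.        ] [ 633.23147019 -111.16471374    2.        ] [637.00950734 -82.42088434   2.        ] [620.96449436 -79.08361282  36.        ]
```

```bash
python3 -c "
from cell import ctrl
print(ctrl.hand_in(),ctrl.observe()['t'])"
```

```text
the job is handed in; nothing more can be done
the job is handed in; nothing more can be done
```

The orange wedge is snug under the red foot and the tank no longer rocks. I handed the job in at about 16.5 s, with the gripper clear of everything.

**What I did**
- I squared the wedge to the foot with a two-finger push on its side.
- I then pushed it from behind, thin edge first, until resistance rose to about 4–6 N and it stopped advancing.
- I pressed the yellow cap with closed fingertips to about 17 N, let go and backed away.

**Last checks**
- **Rocking:** the cap met the fingers at 36.2 mm and gave only 0.3–0.4 mm up to 17 N, with no rocking drop at 2–4 N.
- **Level and position:** that contact height matches the level tank's 36 mm. Comparing the first and last pictures, the tank shifted by less than 0.1 pixel (about 0.2 mm).
- **Wedge:** its thin edge is about 16 mm past the foot centre, and its back is still where the push left it.

**Disagreements**
- The two cameras differed by about 5 mm sideways on the wedge, so I used middle values.
- The fingers also pressed down on the wedge by up to about 5 N at the end of the push. Part of the measured resistance was therefore bench friction; I took the press, not the push force, as the test that it holds.

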